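# Close the seed dryer's filter drawer and hold its cover on the gasket

## Robot

A 7-joint arm with a two-finger parallel gripper is mounted at the origin on the work surface. World frame = base frame: x ahead of the robot, y to its left, z up, the work surface at z = 0. Lengths are in m, angles in rad, forces in N, time in s.
With the tool pointing down it reaches from about 0.4 to 0.875 m from the base axis. Payload 6.5 kg.
Tool frame: the origin (TCP) lies between the finger pads; the fingertips stand 8 mm ahead of it and the grasp point (between the pads) lies 11 mm behind it; z points along the fingers, y is the line along which they close (so a half turn about z gives the same grasp; the last joint's range is limited). The gripper opens to 85 mm and grips with 20 to 120 N. Pads are 22 mm wide; open, the fingers measure 114 mm over their backs; the gripper's body (76 mm by 85 mm) begins 54 mm behind the grasp point. The pads swing forward as they close: fully open they stand 13 mm farther back than shut.
Start: joints at [-1.336, 0.536, -0.004, 1.538, 0.003, 1.067, -0.071], TCP at [0.193, 0.621, 0.216] pointing down, gripper open.
Joint ranges: [-2.7, 2.7], [-0.37, 2.16], [-1.27, 1.26], [0.24, 2.4], [-1.31, 4.45], [0.19, 1.91], [-2.76, 2.76]. Speed limits (rad/s): [2.39, 2.39, 3.14, 3.14, 3.14, 3.14, 3.14].

## Interface

Orientations are given as a 3x3 rotation matrix whose columns are the frame's x, y, z axes.
In Python, from plant import r, cams, workorder gives the robot as it stands.
- The arm moves only by the tool drive_tool, never from a script. Its argument "moves" is one flat list of numbers, 4 for each row, row after row: the shift along the tool's x, y, z in m, then the turn about the tool's z in degrees. In form: [dx, dy, dz, turn, dx, dy, dz, turn, ...]. A call has 1 to 12 rows; each row shifts and turns the commanded pose from where the row before left it, along the tool's axes as they then stand; what a row does not reach is not made up. A row lasts 1/10 s, in which the tool goes at most 50 mm and 8.59 degrees, less where a joint would pass 70% of its speed; a pose out of reach is approached as far as the arm can. A call with a gripper value outside its range is refused whole. "fingers" is the closure, from -1 (fully open) to 1 (shut), set as the call begins (left out, the last holds). The fingers move at their own pace and stop on an object; "squeeze" is the grip in N (left out, the last holds). Time passes only in rows, so rows that do not move let the fingers close. It gives the time, the measured TCP pose, the force, the opening and the grip force at its end, in the units of the state.
- r.get_obs(): the state, without advancing time (a new reading comes with each control period).
- cams.snapshot(name): name is "side" or "top" or "wrist"; returns a dict with "img" (384x512x3 uint8, red, green, blue), "intrinsics" (3x3 intrinsics, pixels), "pose" (4x4, takes a point from camera to world coordinates). Camera axes: x right, y down, z forward; pixel columns grow to the right and rows downward; lengths in m; the calibration is good to about 2 mm. A picture is of the moment at which its call begins. There is no depth.
- workorder.sign_off(): hands the job in; it is judged then, once.
The state is a dict: "t": time; "joints": joint angles; "dq": joint speeds; "tau": joint torques, N m; "eef_pos": TCP position; "tcp_rot": TCP orientation; "wrist_force": force on the tool from outside, world axes, zero at the start; "moment": the same for the moment, N m; "opening": finger opening in m; "finger_force": force on a finger pad.
Only numpy, scipy, OpenCV 4.12 (cv2) and the standard library are available. Lean on these libraries where they do the work, as an engineer would, in place of code of your own. Each camera call takes 0.05 s, during which the arm holds its last target. There are 200 camera calls.

## Task

The filter of the seed dryer has been changed: push the open filter drawer fully home until its catch snaps in, then take the green cover by its black handle, bring it just above the sill under the opening without dragging on it, upright, square and centred over the drawer (ear holes over the brass screw bushes), and press it flat on the black gasket with a steady push of about 10 N (5 to 15 N, never over 25 N). You are the third hand for a colleague who drives the screws: finish while still holding it there with that push, and leave the other things on the bench where they are.

Things in the scene. Friction and masses are not known exactly. Their poses are not given: they have to be found in the camera images.
- dryer: Fixed bench seed dryer: pale box 300 wide and deep, 112 high; two seed trays (to 157 high) on top, from 110 mm behind its front. Origin on the bench under the middle of its front face; the face looks along its own -x (to the robot); y left, z up. In the face: drawer opening 136 x 56, centre 64 up; brass screw bushes at y +-101, 40 and 88 up; slippery white-topped sill 50 deep, 226 wide, top 22 up.
- filter_drawer (a joint): How far the filter drawer stands out along the dryer's -x (m): 0 home at its stop, 0.13 fully out. White front 130 x 50 mm, black pull bar, blue-framed paper filter. Slides with about 1.5 N friction; a sprung roller catch resists from 15 mm out, takes up to about 8 N to pass, and from under 6 mm draws it home and keeps it there.
- drawer_pull (a point): Middle of the front face of the drawer's pull bar (96 wide, 12 high, centre 67 mm above the bench); moves with the drawer; drawer home: 18 mm in front of the dryer's face. Push here along the dryer's +x to close the drawer.
- gasket: Black foam gasket, a frame 178 x 82 mm, bars 12 to 14 mm, standing 14 mm out of the dryer's face round the drawer opening. Origin at the opening's centre on the face, 64 mm up; dryer's axes. Moves along the dryer's +x as it is squeezed, up to 10 mm; springy, about 2.5 N per mm (10 N squeezes it 4 mm).
- seat (a point): Fixed to the dryer, with its axes: on top of the sill, under the middle of the front plane of the unsqueezed gasket. The cover sits right when cover_back is here or up to 5 mm above (plus the squeeze along +x).
- cover: Loose green cover, 0.26 to 0.49 kg, upright on the bench: hollow pan 180 wide (y), 84 high (z), 30 deep (x), open back to +x; two-holed ears, 216 over all. Origin under the pan's middle. Black handle bar along y in front: 12 thick (x), 16 high, 92 long, centre 40 mm before the pan and 60 up, 34 mm free behind it, 72 between its posts.
- cover_grip (a point): Middle of the handle bar, the place to grip from above with the fingers either side of the bar (closing along the cover's x). Cover frame: x = -55, z = 60 mm.
- cover_back (a point): Middle of the lower edge of the cover's back rim. Cover frame: x = +15, z = 0.
- cup_tray: White tray 120 x 178 mm with six seedling cups, 63 high and leaves to 95 mm, loose. Origin under its centre. The cover and this tray stand left and right of the drawer, either way round.
- seed_jar: Jar of seed, 68 across, 110 high, yellow cap, loose. Origin under its centre.
- seed_mill: Blue hand-cranked seed scarifier 170 x 80, 110 high, loose. Origin under its centre.
- seed_packets: Stack of brown seed packets 130 x 90, 35 high, loose. Origin under its centre.
- screwdriver: Orange-handled screwdriver lying on the bench, 190 long, loose.
- screw_dish: Aluminium dish of cover screws 70 x 70, 20 high, loose. Origin under its centre.
- sprayer: Green hand sprayer, 76 across, 191 high, loose. Origin under its centre.

How it is judged:
By the outcome, as a careful person would: the job done as asked, in the order asked, and still so for the second after the job is handed in, while the arm keeps its last pose, push and grip.
It also fails if it takes over 72 s, if anything falls off the work surface, if the arm or the gripper's body presses on something with over 40 N, if the wrist force passes 120 N, or if a joint passes its speed limit or range.

## Working session

There is one attempt and no reset: what is moved stays moved. The work goes in short steps, Python scripts to look and compute and a tool call to move; the robot and the scene stay as the last step left them, time stands still between calls to the robot, and variables do not carry over. Pictures are saved under pics/ and viewed, at most 10 in all, crops included, and the job is handed in when it is done.

Besides the shell and the picture viewer there is one more tool, called after "Call:" by a JSON object that holds its "fn" and its "kwargs". drive_tool: Moves the arm, as the interface text tells. Its arguments: {"type":"object","properties":{"moves":{"type":"array","items":{"type":"number"}},"fingers":{"type":"number"},"squeeze":{"type":"number"}},"required":["moves"]}

```bash
ls; mkdir -p pics; python3 - <<'E'
from plant import r,cams
import cv2,numpy as np
o=r.get_obs()
print(o['t'],o['eef_pos'],np.round(o['tcp_rot'],3),o['wrist_force'],o['opening'])
for n in('top','side'):
    s=cams.snapshot(n);cv2.imwrite(f'pics/{n}0.png',s['img'][:,:,::-1]);np.savez(f'pics/{n}0.npz',**s)
    print(n,np.round(s['intrinsics'],1).tolist(),np.round(s['pose'],3).tolist())
E
```

```text
pics
0.0 [0.19243784 0.62018791 0.21513557] [[-0.955  0.296 -0.   ]
 [ 0.296  0.955 -0.002]
 [-0.    -0.002 -1.   ]] [ 0.42858515 -0.07087709  0.01175145] 0.08533860095027279
top [[407.6, 0.0, 256.3], [0.0, 407.6, 191.8], [0.0, 0.0, 1.0]] [[-0.005, -0.989, 0.147, 0.349], [-1.0, 0.007, 0.015, 0.025], [-0.016, -0.147, -0.989, 1.351], [0.0, 0.0, 0.0, 1.0]]
side [[453.0, 0.0, 263.3], [0.0, 453.0, 193.6], [0.0, 0.0, 1.0]] [[-0.999, -0.014, 0.03, 0.474], [-0.033, 0.608, -0.793, 1.318], [-0.007, -0.794, -0.608, 1.048], [0.0, 0.0, 0.0, 1.0]]
```

View pics/top0.png

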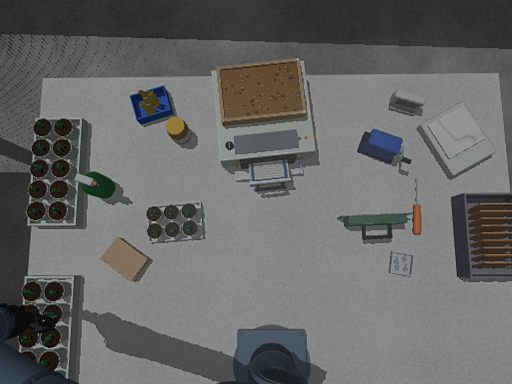

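View pics/side0.png

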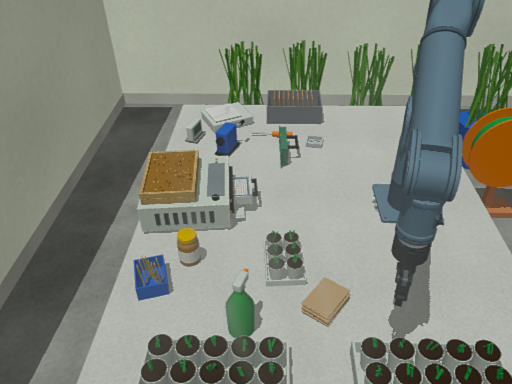

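```bash
python3 - <<'E'
import cv2,numpy as np
i=cv2.imread('pics/top0.png')
a=cv2.resize(i[120:200,205:325],None,fx=6,fy=6,interpolation=cv2.INTER_CUBIC)[:300*2]
a=i[145:195,210:320];b=i[200:245,330:440][:45]
f=lambda q:cv2.convertScaleAbs(cv2.resize(q,None,fx=7,fy=6,interpolation=cv2.INTER_CUBIC),alpha=1.3,beta=10)
cv2.imwrite('pics/c1.png',np.vstack([f(a),f(b)]))
E
cat > h.py <<'E'
import numpy as np
def ray(s,u,v,z):
    K=s['intrinsics'];T=s['pose'];d=T[:3,:3]@np.linalg.inv(K)@[u,v,1];c=T[:3,3]
    return c+d*(z-c[2])/d[2]
def proj(s,p):
    q=np.linalg.inv(s['pose'])@np.append(p,1);q=s['intrinsics']@q[:3];return q[:2]/q[2]
E
```

```text
(no output)
```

View pics/c1.png

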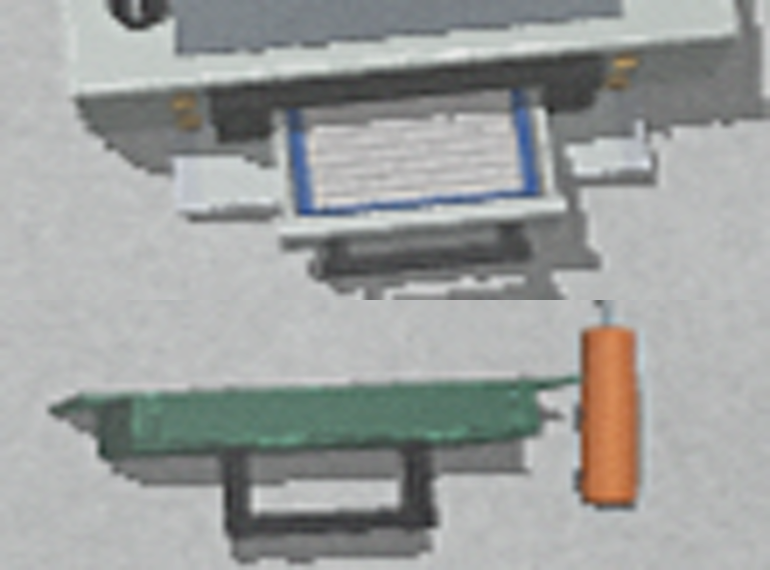

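```bash
python3 - <<'E'
import numpy as np
from h import *
s=np.load('pics/top0.npz')
A=lambda x,y:(210+x/7-.43,145+y/6-.43)
B=lambda x,y:(330+x/7-.43,200+(y-300)/6-.43)
def P(n,p,z): w=ray(s,*p,z);print(n,np.round(w,4));return w
L=P('dryerL',A(76,97),.112);R=P('dryerR',A(738,38),.112);print(np.linalg.norm(L-R),(L+R)/2,np.degrees(np.arctan2(L[0]-R[0],L[1]-R[1])))
P('barL',A(314,275),.063);P('barR',A(530,258),.063)
P('drawerL',A(282,235),.089);P('drawerR',A(565,205),.089)
for n,x,y in(('bl',133,393),('br',540,383),('fr',540,430),('fl',133,448)):P(n,B(x,y),.084)
a=P('hL',B(228,525),.064);b=P('hR',B(436,520),.064);print(np.linalg.norm(a-b),(a+b)/2)
P('scr L',B(580,415),.015)
P('earL',B(50,408),.06);P('earR',B(585,380),.08)
E
```

```text
dryerL [0.6321 0.1545 0.112 ]
dryerR [ 0.6609 -0.1402  0.112 ]
0.29607646955845013 [0.6465044  0.00717717 0.112     ] -5.59887521788924
barL [0.5453 0.0499 0.063 ]
barR [ 0.5538 -0.0488  0.063 ]
drawerL [0.5627 0.0637 0.089 ]
drawerR [ 0.5777 -0.0634  0.089 ]
bl [ 0.4626 -0.2427  0.084 ]
br [ 0.4666 -0.4226  0.084 ]
fr [ 0.4424 -0.4211  0.084 ]
fl [ 0.4341 -0.2416  0.084 ]
hL [ 0.3951 -0.2866  0.064 ]
hR [ 0.3972 -0.3792  0.064 ]
0.09267130699072276 [ 0.39615047 -0.33290423  0.064     ]
scr L [ 0.4555 -0.4644  0.015 ]
earL [ 0.457 -0.21   0.06 ]
earR [ 0.4685 -0.4439  0.08  ]
```

Call:
{"fn": "drive_tool", "kwargs": {"moves": [0,0,-0.006,8.4,0,0,-0.006,8.4,0,0,-0.006,8.4,0,0,-0.006,8.4,0,0,-0.006,8.4,0,0,-0.006,8.4,0,0,-0.006,8.4,0,0,-0.006,8.4], "fingers": 1, "squeeze": 40}}

```text
t: 0.9
eef_pos: [0.1924, 0.6205, 0.2637]
tcp_rot: [[-0.091, 0.996, -0.0], [0.996, 0.091, -0.001], [-0.001, -0.0, -1.0]]
wrist_force: [-0.8, 0.9, -0.2]
opening: -0.0001
finger_force: 0.0
```

Call:
{"fn": "drive_tool", "kwargs": {"moves": [-0.04,0.0155,0,0,-0.04,0.0155,0,0,-0.04,0.0155,0,0,-0.04,0.0155,0,0,-0.04,0.0155,0,0,-0.04,0.0155,0,0,-0.04,0.0155,0,0,-0.04,0.0155,0,0,-0.04,0.0155,0,0,-0.04,0.0155,0,0,-0.04,0.0155,0,0,-0.04,0.0155,0,0]}}

```text
t: 2.1
eef_pos: [0.4245, 0.1594, 0.264]
tcp_rot: [[-0.097, 0.995, -0.0], [0.995, 0.097, 0.0], [0.0, -0.0, -1.0]]
wrist_force: [0.6, 0.4, -0.6]
opening: 0.0003
finger_force: 0.0
```

Call:
{"fn": "drive_tool", "kwargs": {"moves": [-0.0346,0.0132,0,0,-0.0346,0.0132,0,0,-0.0346,0.0132,0,0,-0.0346,0.0132,0,0,-0.0346,0.0132,0,0,0,0,0,0]}}

```text
t: 2.7
eef_pos: [0.5079, -0.0101, 0.2642]
tcp_rot: [[-0.09, 0.996, 0.001], [0.996, 0.09, -0.003], [-0.003, 0.001, -1.0]]
wrist_force: [0.3, -1.0, -0.8]
opening: 0.0
finger_force: 0.0
```

```bash
python3 - <<'E'
from plant import r,cams
import cv2,numpy as np
from h import *
s=cams.snapshot('wrist');np.savez('pics/w1.npz',**s);i=cv2.cvtColor(s['img'],cv2.COLOR_RGB2BGR)
o=r.get_obs();print(o['eef_pos'],o['wrist_force'],np.round(s['pose'],3).tolist())
cv2.imwrite('pics/w1.png',cv2.resize(i,None,fx=1.5,fy=1.5,interpolation=cv2.INTER_CUBIC))
E
```

```text
[ 0.50697717 -0.00719029  0.26382289] [-0.71054033 -0.16623124  0.5521388 ] [[0.996, 0.084, 0.029, 0.501], [0.089, -0.944, -0.317, 0.071], [0.001, 0.318, -0.948, 0.422], [0.0, 0.0, 0.0, 1.0]]
```

View pics/w1.png

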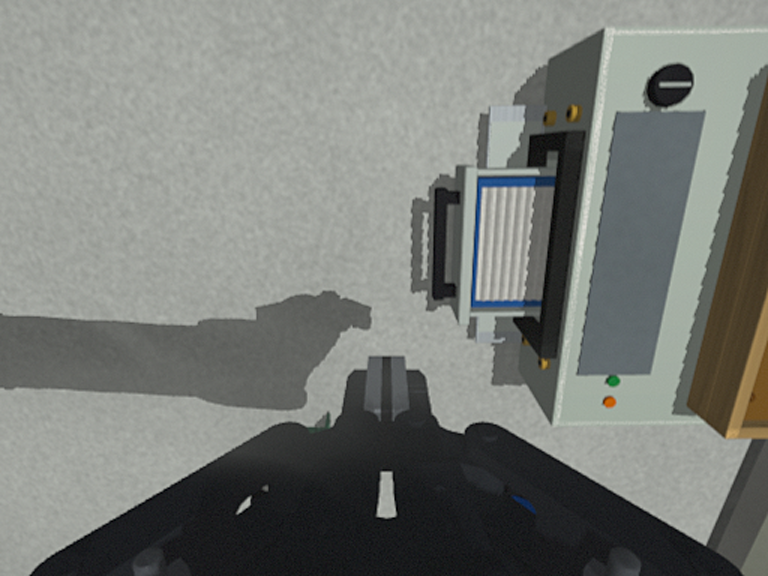

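```bash
python3 - <<'E'
import numpy as np
from h import *
s=np.load('pics/w1.npz')
def P(n,x,y,z): w=ray(s,x/1.5-.17,y/1.5-.17,z);print(n,np.round(w,4));return w
L=P('dL',605,29,.112);R=P('dR',554,424,.112);print(np.linalg.norm(L-R),(L+R)/2,np.degrees(np.arctan2(R[0]-L[0],L[1]-R[1])))
a=P('barL',433,189,.073);b=P('barR',433,299,.073);print(np.linalg.norm(a-b),(a+b)/2)
P('gasketTopL',584,131,.105);P('gasketTopR',556,357,.105)
P('sillL',490,105,.022);P('sillR',477,340,.022)
P('bushL',573,114,.088);P('bushR',544,364,.088)
E
```

```text
dL [0.6341 0.1566 0.112 ]
dR [ 0.6653 -0.1381  0.112 ]
0.2963632870091345 [0.64971814 0.00926364 0.112     ] 6.031009354517578
barL [0.5418 0.0453 0.073 ]
barR [ 0.5533 -0.0475  0.073 ]
0.09350092352947008 [ 0.54755444 -0.00110603  0.073     ]
gasketTopL [0.6382 0.0962 0.105 ]
gasketTopR [ 0.6566 -0.0782  0.105 ]
sillL [0.588  0.1163 0.022 ]
sillR [ 0.6118 -0.1053  0.022 ]
bushL [0.6349 0.1082 0.088 ]
bushR [ 0.6559 -0.0939  0.088 ]
```

Call:
{"fn": "drive_tool", "kwargs": {"moves": [0,0,0.034,-0.3,0,0,0.034,0,0,0,0.034,0,0,0,0.034,0,0,0,0.034,0,0,0,0.032,0,0,0.015,0,0,0,0.015,0,0,0,0.015,0,0,0,0.015,0,0,0,0.01,0,0,0,0.01,0,0]}}

```text
t: 3.95
eef_pos: [0.5856, 0.0053, 0.0615]
tcp_rot: [[-0.104, 0.995, -0.002], [0.995, 0.104, 0.001], [0.002, -0.002, -1.0]]
wrist_force: [-1.6, 1.1, 0.4]
opening: -0.0002
finger_force: 1.0
```

```bash
python3 - <<'E'
from plant import r,cams
import cv2,numpy as np
from h import *
s=cams.snapshot('side');np.savez('pics/s1.npz',**s);i=cv2.cvtColor(s['img'],cv2.COLOR_RGB2BGR)
o=r.get_obs();print(o['t'],o['eef_pos'],o['wrist_force'])
cv2.imwrite('pics/s1.png',cv2.resize(i[110:240,120:300],None,fx=4,fy=4,interpolation=cv2.INTER_CUBIC))
E
```

```text
4.0 [0.58788483 0.00525435 0.06189836] [1.78432625 0.4458695  1.20109999]
```

View pics/s1.png

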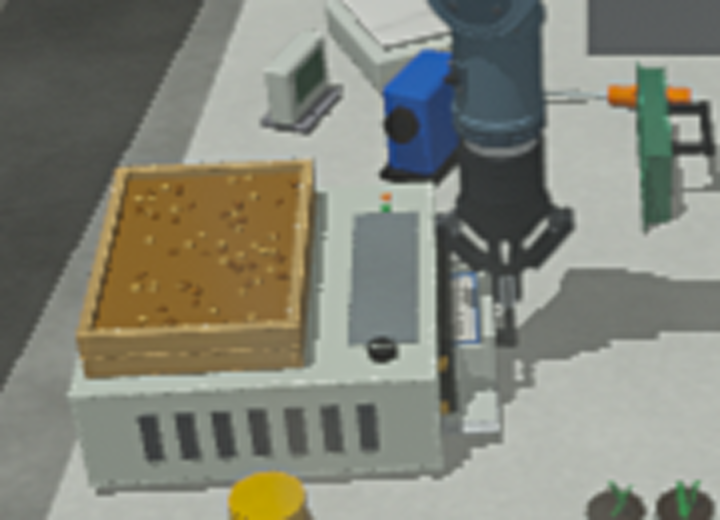

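Call:
{"fn": "drive_tool", "kwargs": {"moves": [0,0.005,0,0,0,0.005,0,0,0,0.004,0,0,0,0.004,0,0,0,0.003,0,0]}}

```text
t: 4.5
eef_pos: [0.6074, 0.0057, 0.062]
tcp_rot: [[-0.102, 0.995, -0.0], [0.995, 0.102, 0.0], [0.0, -0.0, -1.0]]
wrist_force: [-1.5, 1.4, -0.8]
opening: -0.0001
finger_force: 0.8
```

Call:
{"fn": "drive_tool", "kwargs": {"moves": [0,0.003,0,0,0,0.002,0,0,0,0,0,0]}}

```text
t: 4.8
eef_pos: [0.6127, 0.006, 0.0621]
tcp_rot: [[-0.102, 0.995, 0.001], [0.995, 0.102, -0.0], [-0.0, 0.001, -1.0]]
wrist_force: [-0.4, 0.7, -0.1]
opening: 0.0
finger_force: 0.1
```

Call:
{"fn": "drive_tool", "kwargs": {"moves": [0,0.002,0,0,0,0.002,0,0]}}

```text
t: 5.0
eef_pos: [0.6162, 0.0063, 0.0621]
tcp_rot: [[-0.102, 0.995, 0.0], [0.995, 0.102, -0.0], [-0.0, -0.0, -1.0]]
wrist_force: [-1.5, -1.3, -0.3]
opening: 0.0001
finger_force: 0.8
```

Call:
{"fn": "drive_tool", "kwargs": {"moves": [0,0.002,0,0,0,0.001,0,0]}}

```text
t: 5.2
eef_pos: [0.6194, 0.0066, 0.0621]
tcp_rot: [[-0.102, 0.995, 0.0], [0.995, 0.102, -0.0], [-0.0, 0.0, -1.0]]
wrist_force: [-1.2, -0.0, 0.2]
opening: -0.0005
finger_force: 0.8
```

Call:
{"fn": "drive_tool", "kwargs": {"moves": [0,0.002,0,0,0,0.001,0,0]}}

```text
t: 5.4
eef_pos: [0.6216, 0.0069, 0.062]
tcp_rot: [[-0.102, 0.995, -0.001], [0.995, 0.102, -0.0], [-0.0, -0.001, -1.0]]
wrist_force: [-5.5, -0.6, 4.7]
opening: -0.0004
finger_force: 2.6
```

Call:
{"fn": "drive_tool", "kwargs": {"moves": [0,0.002,0,0,0,0.001,0,0]}}

```text
t: 5.6
eef_pos: [0.6226, 0.007, 0.0619]
tcp_rot: [[-0.102, 0.995, -0.005], [0.995, 0.102, 0.0], [0.001, -0.005, -1.0]]
wrist_force: [-12.0, -0.6, 10.5]
opening: 0.0002
finger_force: 6.1
```

Call:
{"fn": "drive_tool", "kwargs": {"moves": [0,0.002,0,0,0,0.001,0,0]}}

```text
t: 5.8
eef_pos: [0.6239, 0.0071, 0.0618]
tcp_rot: [[-0.101, 0.995, -0.009], [0.995, 0.101, 0.0], [0.001, -0.009, -1.0]]
wrist_force: [-17.0, -0.5, 14.1]
opening: -0.0002
finger_force: 8.7
```

Call:
{"fn": "drive_tool", "kwargs": {"moves": [0,-0.004,0,0]}}

```text
t: 5.9
eef_pos: [0.6219, 0.0069, 0.0618]
tcp_rot: [[-0.102, 0.995, -0.005], [0.995, 0.102, 0.0], [0.001, -0.005, -1.0]]
wrist_force: [-4.0, -0.1, 3.0]
opening: -0.0002
finger_force: 2.0
```

```bash
python3 - <<'E'
from plant import r,cams
import cv2,numpy as np
from h import *
o=r.get_obs();print(o['t'],o['eef_pos'],o['wrist_force'],o['moment'],o['finger_force'])
q=[]
s=cams.snapshot('side');i=cv2.cvtColor(s['img'],cv2.COLOR_RGB2BGR);a=i[140:220,200:280]
s=cams.snapshot('wrist');i=cv2.cvtColor(s['img'],cv2.COLOR_RGB2BGR);b=i[0:300,200:500]
cv2.imwrite('pics/s2.png',np.hstack([cv2.resize(a,(400,400),interpolation=cv2.INTER_CUBIC),cv2.resize(b,(400,400))]))
E
```

```text
5.9 [0.62186006 0.00690139 0.06181963] [-4.03955578 -0.08840486  3.04801787] [-0.10503774  0.81590999  0.01842362] 2.047126740217209
```

View pics/s2.png

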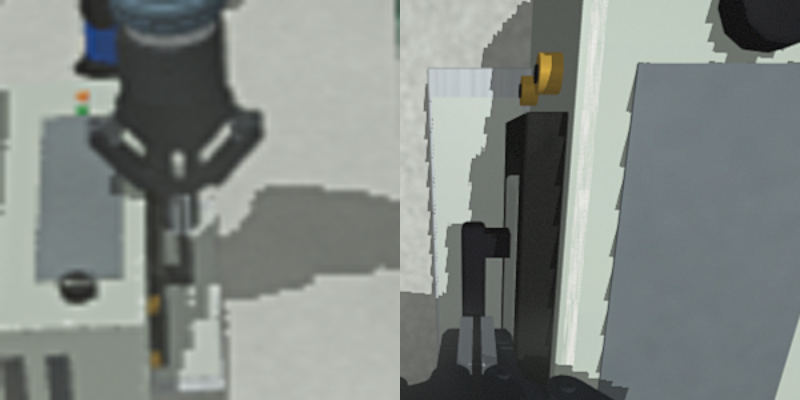

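Call:
{"fn": "drive_tool", "kwargs": {"moves": [0,-0.02,0,0,0,-0.02,-0.002,8.2,0,0,-0.002,8.2,0,0,0,8.2,0,0,0,8.2,0,0,0,8.2,0,0,0,8.2,0,0,0,8.2,0,0,0,8.2,0,0,0,8.2,0,0,0,8.2,0,0,0,8.0]}}

```text
t: 7.2
eef_pos: [0.5854, 0.0036, 0.0663]
tcp_rot: [[0.995, 0.097, 0.002], [0.097, -0.995, -0.0], [0.002, 0.0, -1.0]]
wrist_force: [-0.3, -0.5, 0.7]
opening: -0.0004
finger_force: 0.0
```

Call:
{"fn": "drive_tool", "kwargs": {"moves": [0.01,0,0,0,0.01,0,0,0,0.003,0,0,0]}}

```text
t: 7.5
eef_pos: [0.6094, 0.0061, 0.0663]
tcp_rot: [[0.994, 0.106, 0.002], [0.106, -0.994, -0.0], [0.002, 0.0, -1.0]]
wrist_force: [0.6, 0.3, 0.1]
opening: 0.0001
finger_force: 0.0
```

Call:
{"fn": "drive_tool", "kwargs": {"moves": [0.003,0,0,0,0.003,0,0,0]}}

```text
t: 7.7
eef_pos: [0.6135, 0.0061, 0.066]
tcp_rot: [[0.995, 0.103, 0.0], [0.103, -0.995, 0.0], [0.0, -0.0, -1.0]]
wrist_force: [-0.4, -0.6, 0.1]
opening: 0.0001
finger_force: 0.0
```

Call:
{"fn": "drive_tool", "kwargs": {"moves": [0.002,0,0,0,0.002,0,0,0]}}

```text
t: 7.9
eef_pos: [0.6172, 0.0066, 0.066]
tcp_rot: [[0.995, 0.102, -0.0], [0.102, -0.995, 0.0], [-0.0, -0.0, -1.0]]
wrist_force: [-1.1, 0.1, 0.5]
opening: 0.0002
finger_force: 0.0
```

Call:
{"fn": "drive_tool", "kwargs": {"moves": [0.002,0,0,0]}}

```text
t: 8.0
eef_pos: [0.6192, 0.0069, 0.066]
tcp_rot: [[0.995, 0.102, -0.0], [0.102, -0.995, 0.0], [-0.0, -0.0, -1.0]]
wrist_force: [-1.0, -0.3, -0.4]
opening: -0.0001
finger_force: 0.0
```

Call:
{"fn": "drive_tool", "kwargs": {"moves": [0.002,0,0,0,0.001,0,0,0]}}

```text
t: 8.2
eef_pos: [0.6224, 0.0072, 0.066]
tcp_rot: [[0.995, 0.102, 0.0], [0.102, -0.995, -0.0], [0.0, 0.0, -1.0]]
wrist_force: [-0.5, -0.2, -0.7]
opening: 0.0002
finger_force: 0.0
```

Call:
{"fn": "drive_tool", "kwargs": {"moves": [0.002,0,0,0,0.001,0,0,0]}}

```text
t: 8.4
eef_pos: [0.6245, 0.0075, 0.0659]
tcp_rot: [[0.995, 0.102, -0.002], [0.102, -0.995, 0.0], [-0.002, -0.0, -1.0]]
wrist_force: [-4.3, 0.7, 3.4]
opening: 0.0003
finger_force: 1.9
```

Call:
{"fn": "drive_tool", "kwargs": {"moves": [0.002,0,0,0,0.001,0,0,0]}}

```text
t: 8.6
eef_pos: [0.625, 0.0075, 0.0657]
tcp_rot: [[0.995, 0.102, -0.006], [0.102, -0.995, 0.001], [-0.006, -0.002, -1.0]]
wrist_force: [-12.1, -0.0, 10.1]
opening: 0.0001
finger_force: 6.1
```

Call:
{"fn": "drive_tool", "kwargs": {"moves": [0.002,0,0,0,0.001,0,0,0]}}

```text
t: 8.8
eef_pos: [0.6265, 0.0076, 0.0656]
tcp_rot: [[0.995, 0.101, -0.009], [0.101, -0.995, 0.001], [-0.009, -0.002, -1.0]]
wrist_force: [-16.2, 0.2, 14.8]
opening: 0.0
finger_force: 8.4
```

Call:
{"fn": "drive_tool", "kwargs": {"moves": [-0.03,0,0,0,-0.04,0,0,0,-0.04,0,-0.02,-8.5,0,0,-0.03,-8.5,0,0,-0.03,-8.5,0,0,-0.03,-8.5,0,0,-0.03,-8.5,0,0,-0.03,-8.5,0,0,-0.03,-8.5,0,0,0,-8.5,0,0,0,-8.5,0,0,0,-8.5], "fingers": 0.25}}

```text
t: 10.0
eef_pos: [0.522, -0.0031, 0.2665]
tcp_rot: [[-0.021, 1.0, 0.001], [1.0, 0.021, 0.001], [0.0, 0.001, -1.0]]
wrist_force: [0.1, 0.3, -0.2]
opening: 0.0322
finger_force: 0.0
```

```bash
python3 - <<'E'
from plant import r,cams
import cv2,numpy as np
from h import *
s=cams.snapshot('wrist');np.savez('pics/w2.npz',**s);i=cv2.cvtColor(s['img'],cv2.COLOR_RGB2BGR)
o=r.get_obs();print(o['t'],o['eef_pos'],o['tcp_rot'][:,1],o['opening'],o['joints'])
i=cv2.resize(i,None,fx=1.5,fy=1.5,interpolation=cv2.INTER_CUBIC)
c,n=np.cos(np.radians(5.9)),np.sin(np.radians(5.9))
for y in(-.048,.048):
  for x,col in((-.018,(0,0,255)),(-.033,(0,255,255))):
    p=proj(s,[.648+c*x-n*y,.0085+n*x+c*y,.073]);cv2.circle(i,tuple(int(a*1.5) for a in p),2,col,-1)
cv2.imwrite('pics/w2.png',i)
E
```

```text
10.05 [ 0.52193995 -0.00324931  0.26642506] [0.99961117 0.02785456 0.00127465] 0.03210572361138504 [-0.70961533  0.32316175  0.78745003  1.85383822 -0.26020349  1.06899189
  0.20621183]
```

View pics/w2.png

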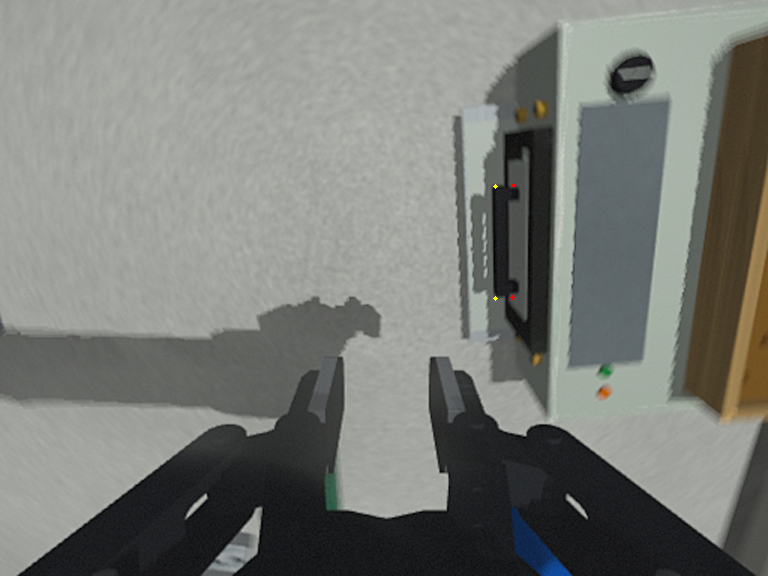

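```bash
python3 - <<'E'
import numpy as np
from h import *
s=np.load('pics/w2.npz')
def P(n,x,y,z): w=ray(s,x/1.5-.17,y/1.5-.17,z);print(n,np.round(w,4));return w
L=P('dL',562,22,.112);R=P('dR',549,419,.112)
e=(L-R)/np.linalg.norm(L-R);f=np.array([e[1],-e[0],0]);O=(L+R)/2;print(O,np.degrees(np.arctan2(f[1],f[0])))
D=lambda n,x,y,z:print(n,np.round([(P(n,x,y,z)-O)@f,(P(n,x,y,z)-O)@e],4))
D('barL',493,188,.073);D('barR',493,297,.073)
D('gasTL',505,135,.105);D('gasBase',551,128,.105)
D('sill',460,116,.022)
D('whiteTop',527,148,.089);D('whiteTopback',531,148,.089)
D('bush',540,108,.088)
print(s['pose'].round(3))
E
```

```text
dL [0.6325 0.1592 0.112 ]
dR [ 0.6661 -0.1374  0.112 ]
[0.64932187 0.01088513 0.112     ] 6.469590583444772
barL [0.6083 0.0521 0.073 ]
barL [0.6083 0.0521 0.073 ]
barL [-0.0361  0.0456]
barR [ 0.6176 -0.0407  0.073 ]
barR [ 0.6176 -0.0407  0.073 ]
barR [-0.0374 -0.0477]
gasTL [0.6052 0.091  0.105 ]
gasTL [0.6052 0.091  0.105 ]
gasTL [-0.0348  0.0846]
gasBase [0.637  0.0962 0.105 ]
gasBase [0.637  0.0962 0.105 ]
gasBase [-0.0026  0.0862]
sill [0.5858 0.1092 0.022 ]
sill [0.5858 0.1092 0.022 ]
sill [-0.052   0.1049]
whiteTop [0.6269 0.0829 0.089 ]
whiteTop [0.6269 0.0829 0.089 ]
whiteTop [-0.0142  0.0741]
whiteTopback [0.6299 0.0829 0.089 ]
whiteTopback [0.6299 0.0829 0.089 ]
whiteTopback [-0.0112  0.0738]
bush [0.6332 0.1107 0.088 ]
bush [0.6332 0.1107 0.088 ]
bush [-0.0047  0.1009]
[[ 1.     0.019  0.007  0.521]
 [ 0.02  -0.949 -0.315  0.078]
 [ 0.001  0.315 -0.949  0.424]
 [ 0.     0.     0.     1.   ]]
```

```bash
python3 - <<'E'
import numpy as np
from h import *
s=np.load('pics/s1.npz')
C=lambda p:np.round((proj(s,p)-[120,110])*4)
t=np.array([.5879,.0053,.0])
for z in(.04,.054,.062,.08,.1,.12):print(z,C(t+[0,0,z]))
c,n=np.cos(np.radians(5.9)),np.sin(np.radians(5.9))
D=lambda x,y,z:C([.648+c*x-n*y,.0085+n*x+c*y,z])
for o in(.013,.027):
  print(o,'bar front',D(-.018-o,.048,.073),D(-.018-o,-.048,.073),'white',D(-o,.065,.089),D(-o,-.065,.089))
s=np.load('pics/w2.npz');print([np.round(proj(s,[.522,-.0032+d,z])*1.5) for z in(.2585,.2665) for d in(0,)])
E
```

```text
0.04 [504. 334.]
0.054 [503. 322.]
0.062 [503. 315.]
0.08 [502. 299.]
0.1 [502. 281.]
0.12 [501. 262.]
0.013 bar front [472. 337.] [469. 274.] white [451. 335.] [448. 250.]
0.027 bar front [488. 336.] [484. 273.] white [467. 334.] [464. 249.]
[array([384., 350.]), array([384., 358.])]
```

```bash
python3 - <<'E'
import numpy as np
from h import *
for f,p in(('w1',[.507,-.0072,.2638]),('w2',[.522,-.0032,.2665])):
  s=np.load(f'pics/{f}.npz')
  for h in(-.008,0,.01,.02,.03):print(f,h,[np.round(proj(s,np.add(p,[dx,d,h]))*1.5).tolist() for dx in(-.016,.016) for d in(-.011,0,.011)])
E
```

```text
w1 -0.008 [[344.0, 363.0], [345.0, 340.0], [347.0, 316.0], [416.0, 368.0], [419.0, 346.0], [422.0, 322.0]]
w1 0 [[342.0, 372.0], [343.0, 348.0], [345.0, 323.0], [418.0, 378.0], [421.0, 354.0], [424.0, 330.0]]
w1 0.01 [[339.0, 384.0], [341.0, 359.0], [342.0, 333.0], [419.0, 390.0], [423.0, 366.0], [426.0, 340.0]]
w1 0.02 [[337.0, 398.0], [338.0, 372.0], [340.0, 345.0], [421.0, 405.0], [425.0, 379.0], [429.0, 352.0]]
w1 0.03 [[333.0, 414.0], [335.0, 386.0], [337.0, 358.0], [424.0, 421.0], [427.0, 394.0], [431.0, 365.0]]
w2 -0.008 [[347.0, 372.0], [347.0, 349.0], [346.0, 325.0], [420.0, 373.0], [421.0, 350.0], [422.0, 327.0]]
w2 0 [[345.0, 381.0], [345.0, 358.0], [345.0, 333.0], [421.0, 382.0], [422.0, 359.0], [424.0, 334.0]]
w2 0.01 [[343.0, 394.0], [343.0, 369.0], [342.0, 344.0], [423.0, 395.0], [424.0, 371.0], [426.0, 345.0]]
w2 0.02 [[340.0, 408.0], [340.0, 382.0], [339.0, 356.0], [425.0, 410.0], [427.0, 384.0], [428.0, 357.0]]
w2 0.03 [[337.0, 424.0], [337.0, 397.0], [336.0, 369.0], [428.0, 426.0], [429.0, 399.0], [431.0, 371.0]]
```

Call:
{"fn": "drive_tool", "kwargs": {"moves": [0,-0.03,0.035,0,0,-0.03,0.035,0,0,0,0.035,0,0,0,0.035,0,0,0,0.035,0,0,0,0.035,0,0,0,0.03,0,0,0,0.01,0], "fingers": 1}}

```text
t: 10.85
eef_pos: [0.4602, -0.0044, 0.0138]
tcp_rot: [[-0.012, 1.0, -0.003], [1.0, 0.012, -0.001], [-0.001, -0.003, -1.0]]
wrist_force: [0.4, -0.5, 1.1]
opening: -0.0001
finger_force: 0.0
```

Call:
{"fn": "drive_tool", "kwargs": {"moves": [0,0,0.002,0,0,0,0.002,0]}}

```text
t: 11.05
eef_pos: [0.4627, -0.0042, 0.0129]
tcp_rot: [[-0.014, 1.0, 0.002], [1.0, 0.014, -0.0], [-0.0, 0.002, -1.0]]
wrist_force: [0.6, 0.7, 0.8]
opening: -0.0002
finger_force: 0.0
```

Call:
{"fn": "drive_tool", "kwargs": {"moves": [0,0,0.002,0,0,0,0.002,0]}}

```text
t: 11.25
eef_pos: [0.4627, -0.0039, 0.0089]
tcp_rot: [[-0.015, 1.0, 0.002], [1.0, 0.015, 0.0], [0.0, 0.002, -1.0]]
wrist_force: [-0.1, 0.3, -0.1]
opening: -0.0001
finger_force: 0.0
```

Call:
{"fn": "drive_tool", "kwargs": {"moves": [0,0,0.002,0,0,0,0.001,0]}}

```text
t: 11.45
eef_pos: [0.4619, -0.0039, 0.0052]
tcp_rot: [[-0.015, 1.0, 0.001], [1.0, 0.015, 0.0], [0.0, 0.001, -1.0]]
wrist_force: [0.4, 0.4, -0.1]
opening: -0.0
finger_force: 0.0
```

Call:
{"fn": "drive_tool", "kwargs": {"moves": [0,0,0.002,0,0,0,0.001,0]}}

```text
t: 11.65
eef_pos: [0.4616, -0.004, 0.0019]
tcp_rot: [[-0.015, 1.0, -0.0], [1.0, 0.015, 0.0], [0.0, -0.0, -1.0]]
wrist_force: [-0.8, 0.0, 0.1]
opening: -0.0002
finger_force: 0.0
```

Call:
{"fn": "drive_tool", "kwargs": {"moves": [0,0,0.003,0,0,0,0.002,0]}}

```text
t: 11.85
eef_pos: [0.4616, -0.004, -0.0033]
tcp_rot: [[-0.015, 1.0, -0.0], [1.0, 0.015, -0.0], [-0.0, -0.0, -1.0]]
wrist_force: [-0.5, 0.8, -1.0]
opening: 0.0001
finger_force: 0.0
```

Call:
{"fn": "drive_tool", "kwargs": {"moves": [0,0,0.002,0,0,0,0.001,0]}}

```text
t: 12.05
eef_pos: [0.4615, -0.0041, -0.0063]
tcp_rot: [[-0.015, 1.0, -0.0], [1.0, 0.015, -0.0], [-0.0, -0.0, -1.0]]
wrist_force: [-0.3, -0.6, 0.9]
opening: 0.0001
finger_force: 0.0
```

Call:
{"fn": "drive_tool", "kwargs": {"moves": [0,0,0.002,0,0,0,0.001,0]}}

```text
t: 12.25
eef_pos: [0.4616, -0.004, -0.0092]
tcp_rot: [[-0.015, 1.0, -0.0], [1.0, 0.015, -0.0], [-0.0, -0.0, -1.0]]
wrist_force: [-1.0, 0.6, -0.4]
opening: 0.0
finger_force: 0.0
```

Call:
{"fn": "drive_tool", "kwargs": {"moves": [0,0,0.002,0,0,0,0.001,0]}}

```text
t: 12.45
eef_pos: [0.4616, -0.004, -0.0122]
tcp_rot: [[-0.015, 1.0, -0.0], [1.0, 0.015, 0.0], [0.0, -0.0, -1.0]]
wrist_force: [0.0, -0.1, -0.6]
opening: 0.0003
finger_force: 0.0
```

Call:
{"fn": "drive_tool", "kwargs": {"moves": [0,0,0.002,0,0,0,0.001,0]}}

```text
t: 12.65
eef_pos: [0.4616, -0.004, -0.0152]
tcp_rot: [[-0.015, 1.0, -0.0], [1.0, 0.015, 0.0], [0.0, -0.0, -1.0]]
wrist_force: [-0.0, 0.1, 0.8]
opening: -0.0003
finger_force: 0.0
```

Call:
{"fn": "drive_tool", "kwargs": {"moves": [0,0,0.002,0,0,0,0.001,0]}}

```text
t: 12.85
eef_pos: [0.4618, -0.004, -0.0155]
tcp_rot: [[-0.014, 1.0, 0.0], [1.0, 0.014, 0.003], [0.003, 0.0, -1.0]]
wrist_force: [-13.3, 0.1, 65.7]
opening: 0.0001
finger_force: 32.8
```

Call:
{"fn": "drive_tool", "kwargs": {"moves": [0,0,-0.02,0,0,0,-0.02,8.49,0,0,-0.02,8.49,0,0,0,8.49,0,0,0,8.49,0,0,0,8.49,0,0,0,8.49,0,0,0,8.49,0,0,0,8.49,0,0,0,8.49,0,0,0,8.49]}}

```text
t: 13.95
eef_pos: [0.4617, -0.0039, 0.042]
tcp_rot: [[0.995, 0.098, 0.0], [0.098, -0.995, 0.0], [0.0, -0.0, -1.0]]
wrist_force: [-0.1, -0.3, 0.0]
opening: 0.0002
finger_force: 0.0
```

Call:
{"fn": "drive_tool", "kwargs": {"moves": [0.03,0.005,0,0,0.03,0,0,0,0.03,0,0,0,0.02,0,0,0,0.01,0,0,0]}}

```text
t: 14.45
eef_pos: [0.5832, 0.0039, 0.0418]
tcp_rot: [[0.994, 0.105, 0.001], [0.105, -0.994, -0.0], [0.001, 0.0, -1.0]]
wrist_force: [-0.2, 0.0, 0.3]
opening: 0.0002
finger_force: 0.0
```

Call:
{"fn": "drive_tool", "kwargs": {"moves": [0.005,0,0,0,0.005,0,-0.001,0,0.004,0,-0.001,0,0.003,0,0,0]}}

```text
t: 14.85
eef_pos: [0.5983, 0.0052, 0.0442]
tcp_rot: [[0.995, 0.104, -0.0], [0.104, -0.995, 0.0], [-0.0, -0.0, -1.0]]
wrist_force: [-1.2, -0.0, -0.6]
opening: -0.0002
finger_force: 0.0
```

Call:
{"fn": "drive_tool", "kwargs": {"moves": [0.002,0,0,0,0.001,0,0,0]}}

```text
t: 15.05
eef_pos: [0.6014, 0.0056, 0.044]
tcp_rot: [[0.995, 0.104, -0.0], [0.104, -0.995, 0.0], [-0.0, -0.0, -1.0]]
wrist_force: [-0.1, -0.8, 0.5]
opening: -0.0
finger_force: 0.0
```

Call:
{"fn": "drive_tool", "kwargs": {"moves": [0.002,0,0,0,0.001,0,0,0]}}

```text
t: 15.25
eef_pos: [0.604, 0.0058, 0.0439]
tcp_rot: [[0.995, 0.104, -0.001], [0.104, -0.995, 0.0], [-0.001, -0.0, -1.0]]
wrist_force: [-1.0, -0.1, 0.5]
opening: 0.0001
finger_force: 0.8
```

Call:
{"fn": "drive_tool", "kwargs": {"moves": [0.002,0,0,0,0.001,0,0,0]}}

```text
t: 15.45
eef_pos: [0.6053, 0.0059, 0.0438]
tcp_rot: [[0.995, 0.103, -0.004], [0.103, -0.995, 0.001], [-0.004, -0.001, -1.0]]
wrist_force: [-8.4, 0.2, 7.0]
opening: 0.0003
finger_force: 4.2
```

Call:
{"fn": "drive_tool", "kwargs": {"moves": [0.002,0,0,0,0.001,0,0,0]}}

```text
t: 15.65
eef_pos: [0.6085, 0.0062, 0.0437]
tcp_rot: [[0.995, 0.103, -0.004], [0.103, -0.995, 0.0], [-0.004, -0.001, -1.0]]
wrist_force: [-6.1, 0.5, 4.8]
opening: -0.0004
finger_force: 2.9
```

Call:
{"fn": "drive_tool", "kwargs": {"moves": [0.002,0,0,0,0.001,0,0,0]}}

```text
t: 15.85
eef_pos: [0.6127, 0.0066, 0.0438]
tcp_rot: [[0.995, 0.104, -0.001], [0.104, -0.995, -0.0], [-0.001, -0.0, -1.0]]
wrist_force: [-2.7, 0.9, 0.8]
opening: -0.0
finger_force: 1.2
```

Call:
{"fn": "drive_tool", "kwargs": {"moves": [0.002,0,0,0,0.001,0,0,0]}}

```text
t: 16.05
eef_pos: [0.6173, 0.0073, 0.0441]
tcp_rot: [[0.995, 0.104, 0.001], [0.104, -0.995, -0.0], [0.001, 0.0, -1.0]]
wrist_force: [-0.3, -0.7, -0.3]
opening: -0.0001
finger_force: 0.0
```

Call:
{"fn": "drive_tool", "kwargs": {"moves": [0.002,0,0,0,0.001,0,0,0]}}

```text
t: 16.25
eef_pos: [0.6191, 0.0074, 0.044]
tcp_rot: [[0.995, 0.104, -0.001], [0.104, -0.995, 0.0], [-0.001, -0.0, -1.0]]
wrist_force: [-4.4, -0.3, 2.9]
opening: 0.0001
finger_force: 2.3
```

Call:
{"fn": "drive_tool", "kwargs": {"moves": [0.002,0,0,0,0.001,0,0,0]}}

```text
t: 16.45
eef_pos: [0.6191, 0.0074, 0.0438]
tcp_rot: [[0.995, 0.103, -0.007], [0.103, -0.995, 0.001], [-0.006, -0.002, -1.0]]
wrist_force: [-14.2, 1.1, 11.2]
opening: -0.0
finger_force: 6.9
```

Call:
{"fn": "drive_tool", "kwargs": {"moves": [-0.03,0,0,0,-0.045,0,0,0,-0.045,0,-0.03,-8.5,0,0,-0.04,-8.5,0,0,-0.04,-8.5,0,0,-0.03,-8.5,0,0,-0.03,-8.5,0,0,0,-8.5,0,0,0,-8.5,0,0,0,-8.5,0,0,0,-8.5,0,0,0,-8.5], "fingers": 0.25}}

```text
t: 17.65
eef_pos: [0.5069, -0.0045, 0.2121]
tcp_rot: [[-0.022, 1.0, 0.001], [1.0, 0.022, 0.0], [0.0, 0.001, -1.0]]
wrist_force: [0.0, 0.3, -0.6]
opening: 0.0321
finger_force: 0.0
```

Call:
{"fn": "drive_tool", "kwargs": {"moves": [-0.036,-0.015,0,0,-0.036,-0.015,0,0,-0.036,-0.015,0,0,-0.036,-0.015,0,0,-0.036,-0.015,0,0,-0.036,-0.015,0,0,-0.036,-0.015,0,0,-0.018,-0.013,0,0,0,0,0,0,0,0,0,0]}}

```text
t: 18.65
eef_pos: [0.3932, -0.2766, 0.2119]
tcp_rot: [[-0.015, 1.0, 0.001], [1.0, 0.015, 0.0], [-0.0, 0.001, -1.0]]
wrist_force: [0.6, 1.7, -0.3]
opening: 0.0321
finger_force: 0.0
```

```bash
python3 - <<'E'
from plant import r,cams
import cv2,numpy as np
from h import *
s=cams.snapshot('wrist');np.savez('pics/w3.npz',**s);i=cv2.cvtColor(s['img'],cv2.COLOR_RGB2BGR)
o=r.get_obs();print(o['t'],o['eef_pos'],o['tcp_rot'][:,1],o['opening'])
i=cv2.resize(i,None,fx=1.5,fy=1.5,interpolation=cv2.INTER_CUBIC)
cv2.imwrite('pics/w3.png',i)
E
```

```text
18.7 [ 0.39360396 -0.27579833  0.21179781] [9.99849820e-01 1.73131842e-02 7.68435863e-04] 0.031989751181811084
```

View pics/w3.png

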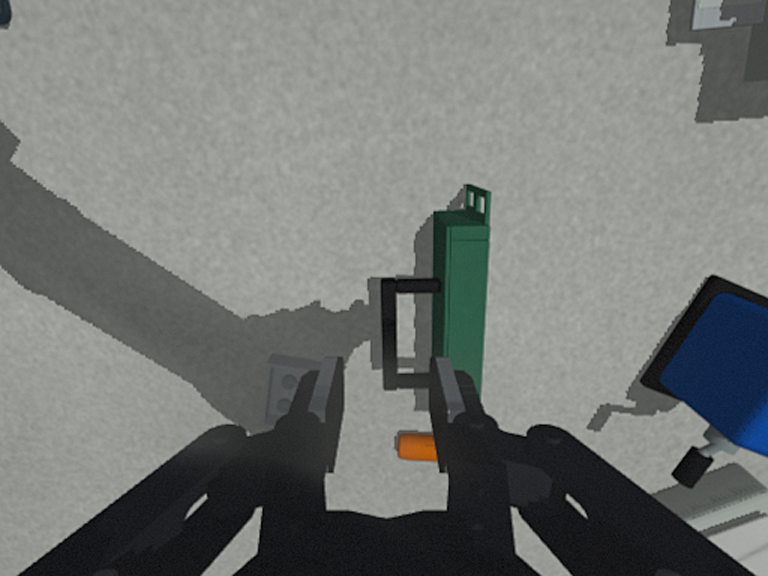

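```bash
python3 - <<'E'
import numpy as np
from h import *
s=np.load('pics/w3.npz')
def P(n,x,y,z): w=ray(s,x/1.5-.17,y/1.5-.17,z);print(n,np.round(w,4));return w
a=P('hL',389.5,279,.068);b=P('hR',390.5,389,.068);print(np.linalg.norm(a-b),(a+b)/2,np.degrees(np.arctan2(b[0]-a[0],a[1]-b[1])))
P('panL',449,225,.084);P('backL',489,225,.084);c=P('back1',489,240,.084);d=P('back2',481,392,.084);print(np.degrees(np.arctan2(d[0]-c[0],c[1]-d[1])))
P('panfrontL',448,240,.084)
o=np.array([.3936,-.2758]);
E
```

```text
hL [ 0.3968 -0.285   0.068 ]
hR [ 0.3992 -0.3779  0.068 ]
0.09294320643802811 [ 0.39802482 -0.33142003  0.068     ] 1.4937838015030793
panL [ 0.436  -0.2417  0.084 ]
backL [ 0.463  -0.2413  0.084 ]
back1 [ 0.4639 -0.2515  0.084 ]
back2 [ 0.4686 -0.3698  0.084 ]
2.24833800009778
panfrontL [ 0.436  -0.2519  0.084 ]
```

Call:
{"fn": "drive_tool", "kwargs": {"moves": [-0.028,0.0015,0,-0.6,-0.028,0.0015,0,0,0,0,0.035,0,0,0,0.035,0,0,0,0.035,0,0,0,0.035,0,0,0,0.02,0]}}

```text
t: 19.4
eef_pos: [0.3974, -0.3299, 0.0491]
tcp_rot: [[-0.03, 1.0, -0.002], [1.0, 0.03, 0.002], [0.002, -0.002, -1.0]]
wrist_force: [-0.7, 0.1, -0.4]
opening: 0.0319
finger_force: 0.0
```

Call:
{"fn": "drive_tool", "kwargs": {"moves": [0,0,0.015,0,0,0,0.012,0,0,0,0,0]}}

```text
t: 19.7
eef_pos: [0.3983, -0.3314, 0.0254]
tcp_rot: [[-0.029, 1.0, 0.002], [1.0, 0.029, 0.002], [0.002, 0.002, -1.0]]
wrist_force: [-2.2, 5.1, 10.0]
opening: 0.0323
finger_force: 4.7
```

```bash
python3 - <<'E'
from plant import r,cams
import cv2,numpy as np
from h import *
o=r.get_obs();print(o['t'],o['eef_pos'],o['wrist_force'],o['moment'],o['finger_force'])
s=cams.snapshot('side');i=cv2.cvtColor(s['img'],cv2.COLOR_RGB2BGR)
a=cv2.resize(i[90:180,240:360],(480,360),interpolation=cv2.INTER_CUBIC)
t=cams.snapshot('wrist');np.savez('pics/w4.npz',**t);b=cv2.cvtColor(t['img'],cv2.COLOR_RGB2BGR)[100:320,170:400]
cv2.imwrite('pics/s4.png',np.hstack([a,cv2.resize(b,(320,306))[:360] if 0 else cv2.copyMakeBorder(cv2.resize(b,(320,306)),0,54,0,0,0)]))
E
```

```text
19.7 [ 0.39828473 -0.33135479  0.02544785] [-2.16222609  5.1306819  10.04947581] [0.88652756 0.05171265 0.14473571] 4.742705592652783
```

View pics/s4.png

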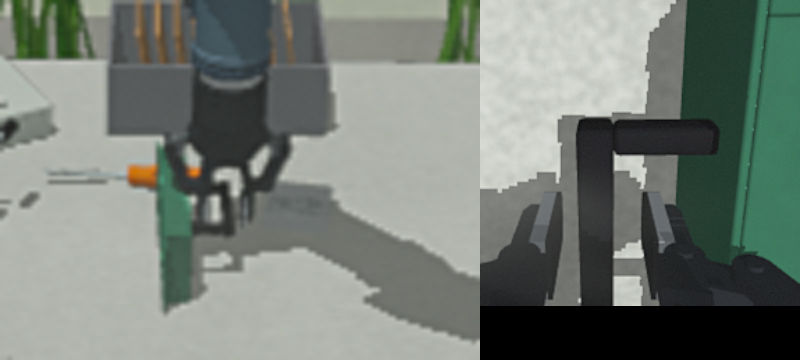

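Call:
{"fn": "drive_tool", "kwargs": {"moves": [0,0,-0.008,0,0,0,0,0]}}

```text
t: 20.0
eef_pos: [0.3984, -0.3329, 0.034]
tcp_rot: [[-0.028, 1.0, 0.002], [1.0, 0.028, -0.002], [-0.002, 0.002, -1.0]]
wrist_force: [1.4, -0.2, 0.2]
opening: 0.0321
finger_force: 0.0
```

Call:
{"fn": "drive_tool", "kwargs": {"moves": [0,0,0,0,0,0,0,0,0,0,0,0,0,0,0,0], "fingers": 1, "squeeze": 70}}

```text
t: 20.4
eef_pos: [0.3971, -0.3323, 0.0329]
tcp_rot: [[-0.028, 1.0, 0.0], [1.0, 0.028, 0.0], [0.0, 0.0, -1.0]]
wrist_force: [-0.5, 2.1, 6.0]
opening: 0.0106
finger_force: 69.2
```

Call:
{"fn": "drive_tool", "kwargs": {"moves": [0,0,-0.01,0,0,0,-0.02,0,0,0,-0.03,-2.2,0,0,-0.03,-2.2,0,0,0,0,0,0,0,0]}}

```text
t: 21.0
eef_pos: [0.3972, -0.3318, 0.1227]
tcp_rot: [[-0.104, 0.995, 0.0], [0.995, 0.104, 0.0], [0.0, 0.0, -1.0]]
wrist_force: [-1.2, 1.2, -4.5]
opening: 0.0105
finger_force: 68.5
```

Call:
{"fn": "drive_tool", "kwargs": {"moves": [0.015,0.008,0,0,0.026,0.014,0,0,0.026,0.014,0,0,0.026,0.014,0,0,0.026,0.014,0,0,0.026,0.014,0,0,0.026,0.014,0,0,0.026,0.014,0,0,0.026,0.014,0,0,0.026,0.014,0,0,0.026,0.014,0,0,0.026,0.014,0,0]}}

```text
t: 22.2
eef_pos: [0.5258, -0.0146, 0.121]
tcp_rot: [[-0.104, 0.995, -0.003], [0.995, 0.104, -0.0], [0.0, -0.003, -1.0]]
wrist_force: [-0.2, 0.4, -4.6]
opening: 0.0103
finger_force: 68.6
```

Call:
{"fn": "drive_tool", "kwargs": {"moves": [0.012,0.004,0,0,0,0,0,0,0,0,0,0,0,0,0,0]}}

```text
t: 22.6
eef_pos: [0.5288, -0.0056, 0.1225]
tcp_rot: [[-0.101, 0.995, -0.001], [0.995, 0.101, -0.001], [-0.001, -0.001, -1.0]]
wrist_force: [0.4, -0.2, -3.8]
opening: 0.0103
finger_force: 68.6
```

Call:
{"fn": "drive_tool", "kwargs": {"moves": [0,0,0.02,0,0,0,0.02,0,0,0,0.015,0,0,0,0.003,0,0,0,0,0,0,0,0,0]}}

```text
t: 23.2
eef_pos: [0.5303, -0.0042, 0.0654]
tcp_rot: [[-0.103, 0.995, 0.001], [0.995, 0.103, -0.0], [-0.0, 0.001, -1.0]]
wrist_force: [0.6, -0.4, -3.5]
opening: 0.01
finger_force: 68.6
```

```bash
python3 - <<'E'
from plant import r,cams
import cv2,numpy as np
from h import *
o=r.get_obs();print(o['t'],o['eef_pos'],o['tcp_rot'].round(4).tolist(),o['wrist_force'],o['moment'])
t=cams.snapshot('wrist');np.savez('pics/w5.npz',**t);b=cv2.cvtColor(t['img'],cv2.COLOR_RGB2BGR)
s=cams.snapshot('top');np.savez('pics/t5.npz',**s);a=cv2.cvtColor(s['img'],cv2.COLOR_RGB2BGR)[140:200,205:325]
s=cams.snapshot('side');np.savez('pics/s5.npz',**s)
b=cv2.resize(b[0:240,160:512],(440,300));a=cv2.resize(a,(600,300),interpolation=cv2.INTER_CUBIC)
cv2.imwrite('pics/f5.png',np.vstack([cv2.copyMakeBorder(b,0,0,0,160,0),a]))
E
```

```text
23.2 [ 0.53032201 -0.00415059  0.06542063] [[-0.1034, 0.9946, 0.0012], [0.9946, 0.1034, -0.0001], [-0.0003, 0.0012, -1.0]] [ 0.63286318 -0.43671915 -3.49275208] [ 0.01522675  0.15084101 -0.01885046]
```

View pics/f5.png

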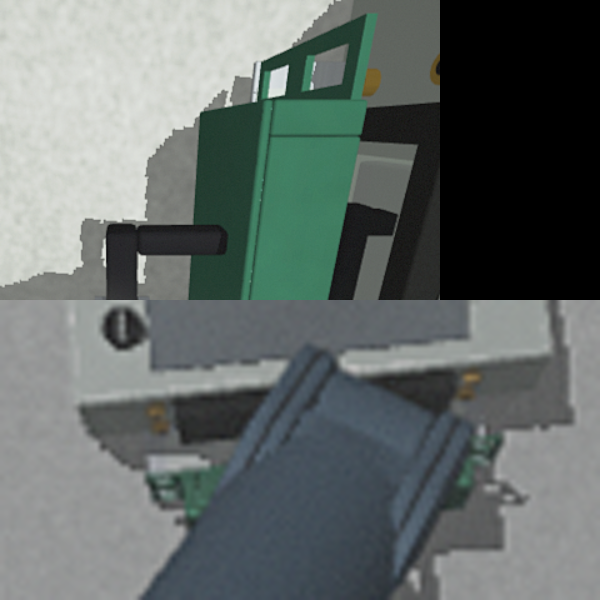

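```bash
python3 - <<'E'
import numpy as np
from h import *
w=np.load('pics/w5.npz');t=np.load('pics/t5.npz')
O=np.array([.648,.0092,0]);c,n=np.cos(np.radians(6)),np.sin(np.radians(6));X=np.array([c,n,0]);Y=np.array([-n,c,0])
def D(nm,s,u,v,z):
  p=ray(s,u,v,z);print(nm,np.round([(p-O)@X,(p-O)@Y],4))
W=lambda x,y:(160+x*.8-.1,y*.8-.1);T=lambda x,y:(205+x/5-.4,140+(y-300)/5-.4)
for z in(.112,.1165):
  D('panBL',w,*W(366,102),z);D('panFL',w,*W(268,100),z);D('ear',w,*W(377,14),z)
  D('earL top',t,*T(148,478),z);D('earR top',t,*T(503,436),z)
D('bush wrist top',w,*W(372,68),.092)
D('bushL',t,*T(157,418),.064);D('bushR',t,*T(470,385),.064)
D('dL',t,*T(77,405),.112);D('dR',t,*T(553,357),.112)
p=np.array([.5303,-.0042,0]);print('tcp',(p-O)@X,(p-O)@Y)
E
```

```text
panBL [-0.0458  0.0866]
panFL [-0.0746  0.0872]
ear [-0.0476  0.1089]
earL top [-0.0511  0.1082]
earR top [-0.0494 -0.1132]
panBL [-0.0487  0.0863]
panFL [-0.0763  0.0869]
ear [-0.0505  0.1077]
earL top [-0.0519  0.1079]
earR top [-0.0503 -0.1126]
bush wrist top [-0.0332  0.0984]
bushL [-0.003   0.1008]
bushR [-0.0041 -0.1025]
dL [-1.000e-04  1.475e-01]
dR [-0.0031 -0.1505]
tcp -0.11845590849263235 -0.0010235932713320442
```

Call:
{"fn": "drive_tool", "kwargs": {"moves": [0.0012,0,0.004,0,0,0,0.0034,0,0,0.008,0,0,0,0.008,0,0,0,0.008,0,0,0,0.004,0,0,0,0,0,0,0,0,0,0], "squeeze": 100}}

```text
t: 24.15
eef_pos: [0.5573, 0.0003, 0.0572]
tcp_rot: [[-0.104, 0.995, -0.0], [0.995, 0.104, -0.0], [-0.0, -0.0, -1.0]]
wrist_force: [-1.0, -0.2, -3.1]
opening: 0.0098
finger_force: 101.5
```

Call:
{"fn": "drive_tool", "kwargs": {"moves": [0,0.003,-0.0008,0,0,0.002,0,0,0,0,0,0]}}

```text
t: 24.45
eef_pos: [0.5628, 0.001, 0.0583]
tcp_rot: [[-0.104, 0.995, 0.001], [0.995, 0.104, 0.0], [-0.0, 0.001, -1.0]]
wrist_force: [-0.5, -0.1, -4.2]
opening: 0.0094
finger_force: 101.5
```

Call:
{"fn": "drive_tool", "kwargs": {"moves": [0,0.002,0,0,0,0,0,0]}}

```text
t: 24.65
eef_pos: [0.5642, 0.0012, 0.058]
tcp_rot: [[-0.104, 0.995, -0.001], [0.995, 0.104, 0.0], [0.0, -0.001, -1.0]]
wrist_force: [-0.7, 0.7, -4.0]
opening: 0.0096
finger_force: 101.5
```

Call:
{"fn": "drive_tool", "kwargs": {"moves": [0,0.002,0,0,0,0,0,0]}}

```text
t: 24.85
eef_pos: [0.5655, 0.0015, 0.0578]
tcp_rot: [[-0.104, 0.995, -0.002], [0.995, 0.104, 0.0], [0.001, -0.002, -1.0]]
wrist_force: [-4.6, 0.2, -2.9]
opening: 0.0094
finger_force: 101.7
```

Call:
{"fn": "drive_tool", "kwargs": {"moves": [0,0.002,0,0,0,0,0,0]}}

```text
t: 25.05
eef_pos: [0.5667, 0.0016, 0.0576]
tcp_rot: [[-0.104, 0.995, -0.003], [0.995, 0.104, 0.0], [0.001, -0.003, -1.0]]
wrist_force: [-5.5, 0.3, -1.9]
opening: 0.0099
finger_force: 101.8
```

Call:
{"fn": "drive_tool", "kwargs": {"moves": [0,0.001,0,0,0,0,0,0,0,0,0,0]}}

```text
t: 25.35
eef_pos: [0.5672, 0.0017, 0.0575]
tcp_rot: [[-0.103, 0.995, -0.004], [0.995, 0.103, 0.001], [0.001, -0.004, -1.0]]
wrist_force: [-7.8, 0.6, -1.4]
opening: 0.0097
finger_force: 101.9
```

```bash
python3 - <<'E'
from plant import r
o=r.get_obs();print(o['eef_pos'],o['tcp_rot'].round(4).tolist(),o['wrist_force'],o['moment'])
E
```

```text
[0.56716359 0.00169871 0.05751736] [[-0.1035, 0.9946, -0.0043], [0.9946, 0.1035, 0.0006], [0.0011, -0.0042, -1.0]] [-7.83868182  0.55983184 -1.42539341] [ 0.12495021  1.48003062 -0.17034781]
```

Call:
{"fn": "drive_tool", "kwargs": {"moves": [0,0.001,0,0,0,0,0,0,0,0,0,0,0,0,0,0]}}

```text
t: 25.75
eef_pos: [0.5676, 0.0017, 0.0574]
tcp_rot: [[-0.103, 0.995, -0.005], [0.995, 0.103, 0.001], [0.001, -0.005, -1.0]]
wrist_force: [-9.1, 0.2, -0.6]
opening: 0.0096
finger_force: 102.0
```

Call:
{"fn": "drive_tool", "kwargs": {"moves": [0,0,0,0,0,0,0,0,0,0,0,0,0,0,0,0,0,0,0,0]}}

```text
t: 26.25
eef_pos: [0.5677, 0.0018, 0.0574]
tcp_rot: [[-0.103, 0.995, -0.005], [0.995, 0.103, 0.001], [0.001, -0.005, -1.0]]
wrist_force: [-9.3, 0.7, -1.8]
opening: 0.0098
finger_force: 102.0
```

```bash
python3 - <<'E'
from plant import r,cams
import numpy as np,cv2
from h import *
o=r.get_obs();print(o['eef_pos'],o['wrist_force'],o['moment'])
O=np.array([.648,.0092,0]);c,n=np.cos(np.radians(6)),np.sin(np.radians(6));X=np.array([c,n,0]);Y=np.array([-n,c,0])
s=cams.snapshot('top');h=cv2.cvtColor(s['img'],cv2.COLOR_RGB2HSV)
m=cv2.inRange(h,(55,70,30),(90,255,255));m[:140]=0;m[200:]=0;m[:,:205]=0;m[:,325:]=0
v,u=np.nonzero(m);print(len(u))
for k in(u.argmin(),u.argmax()):
  p=ray(s,u[k],v[k],.109);print(u[k],v[k],np.round([(p-O)@X,(p-O)@Y],4))
E
```

```text
[0.56769253 0.00175292 0.05743227] [-9.25278715  0.71168774 -1.75532821] [ 0.02789793  1.67885349 -0.15438272]
55
233 164 [-0.0147  0.1084]
296 156 [-0.0115 -0.0895]
```

```bash
python3 -c "
from plant import workorder
print(workorder.sign_off())"
```

```text
the job is handed in; nothing more can be done
None
```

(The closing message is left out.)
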